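# Bring the sander's control box back on

### The job

Switch the sander back on at the green control box: push the bar handle in, turn it clockwise until you just feel its end stop, without forcing it, and let it spring all the way out into the on notch. Then press the small flat start button fully in and let go. Leave the mushroom stop button and everything else on the bench alone.

Things in the scene. Friction and masses are not known exactly. Their poses are not given: they have to be found in the camera images.
- handle_grip (a point): Bare metal bar handle on the tilted face of the green box: bar 74 mm long, 15 wide, 32 deep, a small nose at one end, on a 46 mm disc. Point on the turning axis 43 mm out from the face: 11 mm below the bar's outer face, 21 mm above the disc. z: turning axis, out of the face; x: along the bar to its nose, which in the off notch points level along the face (desk +y). Grip it across its 15 mm.
- handle (a joint): Turn of the handle, rad: 0 in the off notch, growing clockwise as seen from outside the face. The on notch, about 0.1 rad wide, lies just before the end stop. The stop differs from switch to switch, somewhere between 0.95 and 1.55 rad; it cannot be seen, only felt.
- handle_press (a joint): How far the handle is pushed in along its axis, m: 0 sprung fully out, 0.010 fully in; the spring takes about 5 N at first, 8 N fully in. It must be in by more than 0.008 to leave the off notch and turn, and can spring fully out only in a notch (off or on); between them it stays in about 0.007 by itself.
- stop_give (a joint): How far the springy end stop inside the switch is being forced beyond its rest place, rad: 0 when nobody leans on it, 8 N m per rad. It breaks beyond 0.08 (0.64 N m). Turning the pushed-in handle freely takes about 0.1 N m.
- start (a joint): Start button travel, m: 0 out, 0.006 fully pressed in (about 5 N); it springs back.
- start_top (a point): Centre of the top of the start button: the small flat round button, 28 mm across, on the lower part of the face, across from the handle. Its z axis points out of the face; it is pressed against z.
- stop (a joint): Stop button travel, m: 0 out, 0.006 pressed in. To be left alone.
- stop_top (a point): Centre of the top of the stop button: the larger mushroom-headed one, 46 mm across, standing 38 mm off the face, 88 mm up the face from the start button. To be left alone.
- desk: The control box on its stand, fixed to the bench: green steel, grey face 185 x 260 mm sloping 25 degrees, low edge at -x (the side far from the robot). Origin on the bench under the middle of the face; x points roughly to the robot, y level along the face's 260 mm. The face's middle is 102 mm above the bench; handle axis 55 mm to +y of it, buttons 65 mm to -y.
- round_box: round bentwood box with its lid on, 170 mm across, 60 mm high, standing loose on the bench; origin at the centre of its underside. To be left alone.
- cup: plain wooden cup, 66 mm across, 85 mm high, standing loose on the bench; origin at the centre of its underside. To be left alone.
- sanding_block: cork sanding block, 60 x 110 x 32 mm, standing loose on the bench; origin at the centre of its underside. To be left alone.
- hoop: thin bentwood ring, 104 mm across, 40 mm high, standing loose on the bench; origin at the centre of its underside. To be left alone.
- offcut: flat wood offcut, 50 x 140 x 18 mm, standing loose on the bench; origin at the centre of its underside. To be left alone.

How it is judged (in metres and radians):
On the way, in this order (a step that is already met when the one before it is completed fails the run):
1. the handle is pushed in and turned out of the off notch (value of joint handle_press above 0.005 m and value of joint handle above 0.3 rad), for 0.1 s.
2. the handle has sprung out in the on notch (value of joint handle above 0.75 rad and value of joint handle_press below 0.0025 m), for 0.2 s.
3. the start button is pressed fully in (all of step 2 and value of joint start above 0.0045 m), for 0.1 s.
At the end, for the whole second after the job is handed in: The handle is in the on notch (turned more than 0.75 rad and sprung out to within 2.5 mm) and at rest, the start and stop buttons are out (within 2 mm), and every loose thing is within 30 mm of where it stood (all of step 2 and value of joint each of start, stop below 0.002 m and velocity of joint handle below 0.05 rad/s and distance of each of round_box, cup, sanding_block, hoop, offcut from where it was at the start of the episode below 0.03 m); the robot touches nothing.
It fails at once if the end stop inside the switch is forced (given way by more than 0.08 rad) (value of joint stop_give above 0.08 rad).
It fails at once if the stop button is pressed (value of joint stop above 0.003 m).
It fails at once if a loose thing is moved by more than 30 mm (distance of any of round_box, cup, sanding_block, hoop, offcut from where it was at the start of the episode above 0.03 m).
It also fails if it takes over 67 s, if anything falls off the work surface, if the arm or the gripper's body presses on something with over 40 N, if the wrist force passes 120 N, or if a joint passes its speed limit or range.

### The arm

A 6-joint arm with a two-finger parallel gripper is mounted at the origin on the work surface. World frame = base frame: x ahead of the robot, y to its left, z up, the work surface at z = 0. Lengths are in mm, angles in rad, forces in N, time in s.
With the tool pointing down it reaches from about 275 to 850 mm from the base axis. Payload 5.2 kg.
Tool frame: the origin (TCP) lies at the very end of the fingers, on their centre line; the grasp point (between the pads) lies 19 mm behind it; z points along the fingers, y is the line along which they close (so a half turn about z gives the same grasp; the last joint's range is limited). The gripper opens to 85 mm and grips with 20 to 120 N. Pads are 22 mm wide; open, the fingers measure 114 mm over their backs; the gripper's body (76 mm by 85 mm) begins 54 mm behind the grasp point. The pads swing forward as they close: fully open they stand 13 mm farther back than shut.
Start: joints at [-1.437, 0.259, 1.535, -0, 1.348, -0.203], TCP at [181.779, -519.097, 206.21] pointing down, gripper open.
Joint ranges: [-3.14, 3.14], [-0.91, 2.08], [0.19, 2.58], [-1.22, 4.36], [0.22, 2.71], [-3.12, 3.12]. Speed limits (rad/s): [2.57, 2.57, 3.14, 3.14, 3.14, 3.14].

### API

Orientations are given as a rotation vector (axis times angle).
In Python, from station import env, cams gives the robot as it stands.
- The arm moves only by the tool arm_command, never from a script. Its argument "motion" is a list of rows, each a list of 2 entries, a list of its own where there are three numbers: the shift along the tool's x, y, z in m, then the turn, a rotation vector about the tool's x, y, z in degrees. In form: [[[dx, dy, dz], [wx, wy, wz]], ...]. A call has 1 to 12 rows; each row shifts and turns the commanded pose from where the row before left it, along the tool's axes as they then stand; what a row does not reach is not made up. A row lasts 1/10 s, in which the tool goes at most 50 mm and 8.59 degrees, less where a joint would pass 70% of its speed; a pose out of reach is approached as far as the arm can. A call is refused whole if a number of a shift passes 0.05 or a number of a turn 8.59, either way. A call with a gripper value outside its range is refused whole. "jaw" is the opening, from 0 (shut) to 1 (fully open), set as the call begins (left out, the last holds). The fingers move at their own pace and stop on an object; "grip_force" is the grip in N (left out, the last holds). Time passes only in rows, so rows that do not move let the fingers close. It gives the time, the measured TCP pose, the force, the opening and the grip force at its end, in the units of the state.
- env.sense(): the state, without advancing time (a new reading comes with each control period).
- cams.snapshot(name): name is "side" or "top"; returns (picture, depth): 384x512x3 uint8, red, green, blue; 384x512 float32, mm along the optical axis (not along the pixel's ray), 0 where there is no reading.
- cams.get_calibration(name): a dict with "K" (3x3 intrinsics, pixels), "world_to_cam" (4x4, takes a point from world to camera coordinates). Camera axes: x right, y down, z forward; pixel columns grow to the right and rows downward; lengths in mm; the calibration is good to about 2 mm. A picture is of the moment at which its call begins. get_calibration takes no time and is no camera call.
- env.finish_job(): hands the job in; it is judged then, once.
The state is a dict: "time": time; "qpos": joint angles; "joint_vel": joint speeds; "effort": joint torques, N m; "eef_pos": TCP position; "orientation": TCP orientation; "contact_force": force on the tool from outside, world axes, zero at the start; "torque": the same for the moment, N m; "finger_gap": finger opening in mm; "finger_force": force on a finger pad.
Only numpy, scipy, OpenCV 4.12 (cv2) and the standard library are available. Lean on these libraries where they do the work, as an engineer would, in place of code of your own. Each camera call takes 0.05 s, during which the arm holds its last target. There are 200 camera calls.

## Working session

There is one attempt and no reset: what is moved stays moved. The work goes in short steps, Python scripts to look and compute and a tool call to move; the robot and the scene stay as the last step left them, time stands still between calls to the robot, and variables do not carry over. Pictures are saved under pics/ and viewed, at most 10 in all, crops included, and the job is handed in when it is done.

Besides the shell and the picture viewer there is one more tool, called after ">>>" as name([rows], argument=value, ...), one row to a line, values as JSON. arm_command: Moves the arm, as the interface text tells. Its arguments: {"type":"object","properties":{"motion":{"type":"array"},"jaw":{"type":"number"},"grip_force":{"type":"number"}},"required":["motion"]}

```bash
mkdir -p pics; python3 - <<'E'
from station import env, cams
import cv2, numpy as np
s=env.sense(); print(s)
for n in ("side","top"):
    p,d=cams.snapshot(n); cv2.imwrite(f"pics/{n}0.png",p[:,:,::-1]); np.savez(f"{n}0.npz",p=p,d=d)
    c=cams.get_calibration(n); print(n,np.round(c["K"],1).tolist(),np.round(c["world_to_cam"],3).tolist())
E
```

```text
{'time': 0.0, 'qpos': array([-1.43682478e+00,  2.59326998e-01,  1.53609100e+00, -5.35668934e-07,
        1.34803408e+00, -2.02819269e-01]), 'joint_vel': array([-8.77276780e-05, -1.51701252e-04, -4.10403947e-04,  2.11189540e-03,
        1.53654587e-03,  9.30505640e-04]), 'effort': array([-4.10341499e-04, -4.46028435e+01, -2.90574378e+01, -2.28369986e-04,
        1.18688142e-02,  9.11003859e-07]), 'eef_pos': array([ 181.68464356, -518.50124694,  205.38019584]), 'orientation': array([-3.09532263e+00, -5.26221764e-01, -9.96456457e-05]), 'contact_force': array([ 0.59296066,  0.37811798, -0.34996008]), 'torque': array([1.95294940e-02, 4.72041405e-05, 3.97503383e-02]), 'finger_force': 0.0, 'finger_gap': 85.47747633313666}
side [[417.5, 0.0, 249.5], [0.0, 417.5, 191.0], [0.0, 0.0, 1.0]] [[-0.979, -0.201, 0.021, 519.497], [-0.142, 0.609, -0.78, 193.603], [0.144, -0.767, -0.625, 1175.079], [0.0, 0.0, 0.0, 1.0]]
top [[476.7, 0.0, 253.8], [0.0, 476.7, 189.8], [0.0, 0.0, 1.0]] [[-0.009, -1.0, -0.03, 21.768], [-0.991, 0.013, -0.13, 535.996], [0.13, 0.029, -0.991, 1188.162], [0.0, 0.0, 0.0, 1.0]]
```

View pics/side0.png

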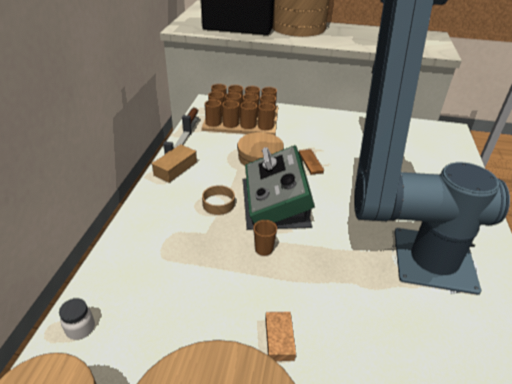

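View pics/top0.png

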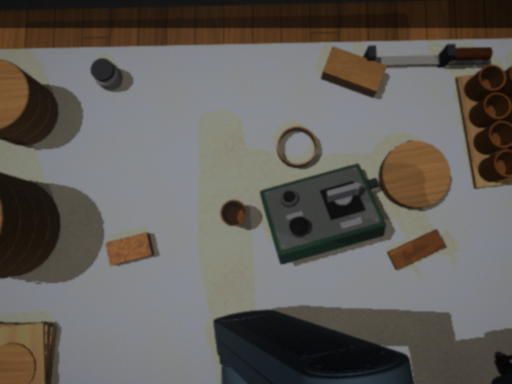

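The side view shows the green box at (278,188), the handle at about (268,158), and the mushroom button at (288,180). In the top view the box is at (322,213). The handle there is at (345,195) with its nose to the right by the round box, start is at (290,198) and stop at (300,226).

```bash
cat > h.py <<'E'
import numpy as np, cv2
from station import env, cams
def cal(n):
    c=cams.get_calibration(n); return np.array(c["K"]),np.array(c["world_to_cam"])
def pts(n,d):
    K,T=cal(n); v,u=np.mgrid[:d.shape[0],:d.shape[1]]
    P=np.stack([(u-K[0,2])/K[0,0]*d,(v-K[1,2])/K[1,1]*d,d],-1)
    return (P-T[:3,3])@T[:3,:3]
def ray(n,uv):
    K,T=cal(n); uv=np.atleast_2d(uv).astype(float)
    r=np.c_[(uv-K[:2,2])/K[0,0],np.ones(len(uv))]@T[:3,:3]
    return -T[:3,:3].T@T[:3,3], r
def onplane(n,uv,n0,p0):
    o,r=ray(n,uv); t=((p0-o)@n0)/(r@n0); return o+r*t[:,None]
def proj(n,P):
    K,T=cal(n); q=np.atleast_2d(P)@T[:3,:3].T+T[:3,3]; q=q@K.T; return q[:,:2]/q[:,2:]
E
python3 - <<'E'
from h import *
for n,(a,b,c,e) in {"side":(135,240,235,325),"top":(150,275,250,395)}.items():
    z=np.load(n+"0.npz"); p=z["p"]; d=z["d"]
    W=pts(n,d)
    cr=cv2.resize(p[a:b,c:e,::-1],None,fx=5,fy=5,interpolation=cv2.INTER_CUBIC)
    cv2.imwrite(f"pics/{n}crop.png",cr)
    sub=W[a:b,c:e].reshape(-1,3); m=(sub[:,2]>50)&(sub[:,2]<150)
    q=sub[m]
    best=None; rng=np.random.default_rng(0)
    for _ in range(500):
        t=q[rng.choice(len(q),3,False)]; nn=np.cross(t[1]-t[0],t[2]-t[0]); nn/=np.linalg.norm(nn)+1e-9
        k=abs((q-t[0])@nn)<2
        if best is None or k.sum()>best.sum(): best=k
    f=q[best]; m0=f.mean(0); nn=np.linalg.svd(f-m0)[2][2]; nn*=np.sign(nn[2])
    print(n,best.sum(),len(q),m0.round(1),nn.round(4),"tilt",np.degrees(np.arccos(nn[2])).round(2),"az",np.degrees(np.arctan2(nn[1],nn[0])).round(2))
E
```

```text
side 1707 4947 [ 484.  -121.5  102.1] [0.4022 0.1094 0.909 ] tilt 24.63 az 15.22
top 3764 8554 [ 477.2 -141.7  105.7] [0.4106 0.1141 0.9047] tilt 25.22 az 15.53
```

View pics/topcrop.png

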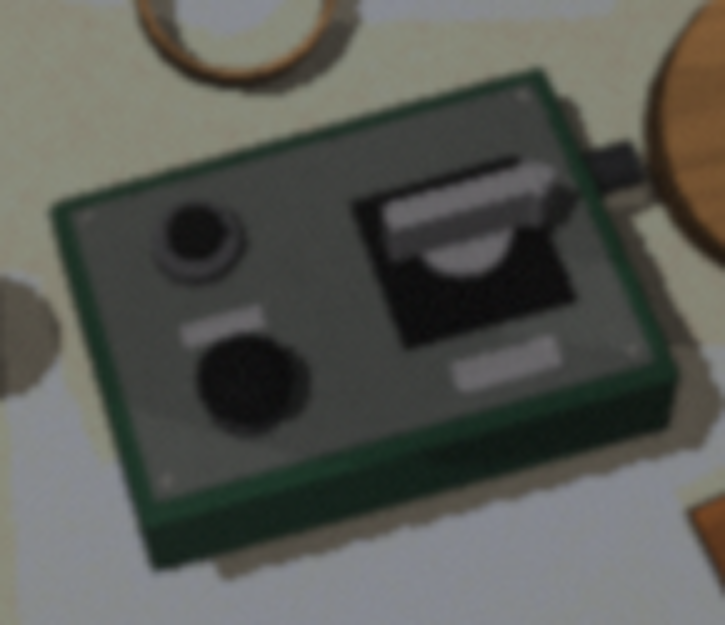

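View pics/sidecrop.png

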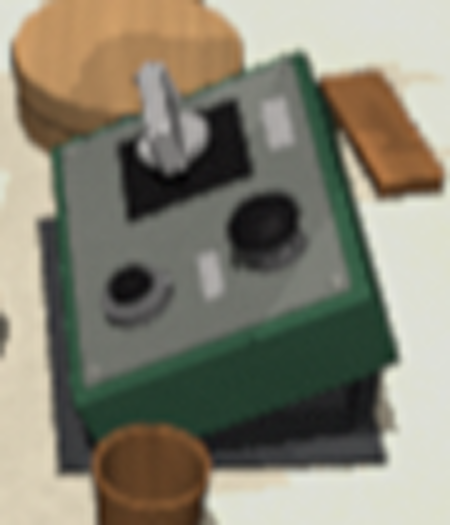

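Top crop: the handle bar runs from (385,215) to its nose at (570,200), start cap is at (195,232) and stop is at (247,382). Side crop: the bar is at (165,115), start at (130,285) and stop at (265,225).

```bash
python3 - <<'E'
from h import *
az=np.radians(15.4);t=np.radians(25)
nz=np.array([np.sin(t)*np.cos(az),np.sin(t)*np.sin(az),np.cos(t)])
ey=np.array([np.sin(az),-np.cos(az),0]); ex=np.cross(ey,nz)
print("ex",ex.round(3),"ey",ey.round(3),"nz",nz.round(3))
# face centre from the outline corners in top view
def crop(n,c): return np.array(c)/5+({"top":(250,150),"side":(235,135)}[n])-0.4
qt=crop("top",[(55,207),(540,70),(675,372),(155,520)]); qs=crop("side",[(57,150),(303,55),(397,360-70),(83,400)])
for n,q in (("top",qt),):
    p0=np.array([477,-142,105.7]); 
    P=onplane(n,q,nz,p0); print(n,P.round(1).tolist(),"c",P.mean(0).round(1), [np.linalg.norm(P[i]-P[(i+1)%4]).round(1) for i in range(4)],
     "yaw edges",np.degrees(np.arctan2(*(P[1]-P[0])[:2])).round(1),np.degrees(np.arctan2(*(P[2]-P[3])[:2])).round(1))
C=P.mean(0)
np.savez("frame.npz",C=C,R=np.c_[ex,ey,nz])
for n in ("top","side"):
    z=np.load(n+"0.npz"); W=pts(n,z["d"]).reshape(-1,3); L=(W-C)@np.c_[ex,ey,nz]
    ins=(abs(L[:,0])<100)&(abs(L[:,1])<130)
    face=L[ins&(abs(L[:,2])<6)]; print(n,"face h med",np.median(face[:,2]).round(2),len(face), "ext",np.percentile(face[:,:2],[1,99],axis=0).round(0).tolist())
    for nm,k in (("bar",ins&(L[:,1]>0)&(L[:,2]>46)&(L[:,2]<62)),("stop",ins&(L[:,1]<-30)&(L[:,2]>32)&(L[:,2]<48)),("start",ins&(L[:,1]<-30)&(L[:,0]<0)&(L[:,2]>8)&(L[:,2]<30))):
        q=L[k]; 
        if len(q): print(n,nm,len(q),"mean",q.mean(0).round(1),"min",q.min(0).round(1),"max",q.max(0).round(1))
for nm,h,a,b in (("start cap",20,(195,232),(130,283)),("stop",38,(245,382),(264,222))):
    for hh in (h-8,h):
        for n,c in (("top",a),("side",b)):
            print(nm,hh,n,((onplane(n,crop(n,[c]),nz,C+hh*nz)-C)@np.c_[ex,ey,nz]).round(1))
E
```

```text
ex [-0.874 -0.241  0.423] ey [ 0.266 -0.964  0.   ] nz [0.407 0.112 0.906]
top [[528.9, -1.8, 65.0], [595.0, -245.4, 65.5], [439.0, -287.5, 140.8], [373.5, -47.3, 140.5]] c [ 484.1 -145.5  102.9] [np.float64(252.4), np.float64(178.3), np.float64(249.0), np.float64(178.7)] yaw edges 164.8 164.8
top face h med 0.47 6076 ext [[-92.0, -128.0], [90.0, 125.0]]
top bar 231 mean [-0.1 55.9 52.4] min [-11.1  16.5  46.1] max [10.1 96.6 58.4]
top stop 170 mean [ 45.2 -68.1  35.6] min [ 26.7 -85.3  32.1] max [ 64.7 -51.1  40.5]
top start 221 mean [-40.6 -66.7  15.4] min [-65.9 -87.9   8.2] max [-21.5 -45.4  25.4]
side face h med 2.07 2384 ext [[-92.0, -129.0], [89.0, 124.0]]
side bar 90 mean [-1.3 52.  53.4] min [-12.6  16.3  46.2] max [ 8.9 97.4 59.4]
side stop 85 mean [ 43.4 -70.8  36.2] min [ 22.5 -86.8  32.1] max [ 63.1 -51.   40.2]
side start 124 mean [-43.3 -72.1  16.8] min [-65.5 -87.7   8.2] max [-23.6 -51.4  26.7]
start cap 12 top [[-46.2 -65.2  12. ]]
start cap 12 side [[-46.5 -58.7  12. ]]
start cap 20 top [[-41.4 -65.9  20. ]]
start cap 20 side [[-44.2 -68.9  20. ]]
stop 30 top [[ 48.8 -67.   30. ]]
stop 30 side [[ 44.1 -73.3  30. ]]
stop 38 top [[ 52.9 -67.7  38. ]]
stop 38 side [[ 45.5 -83.7  38. ]]
```

```bash
cat >> h.py <<'E'
from scipy.spatial.transform import Rotation as Ro
F=dict(np.load("frame.npz")); C=F["C"]; R=F["R"]
RT=np.c_[-R[:,1],-R[:,0],-R[:,2]]      # tool axes at handle, off
def tip(x,y,h): return C+R@np.array([x,y,h])
def to(p,Rt=None):
    s=env.sense(); Rc=Ro.from_rotvec(s["orientation"]).as_matrix()
    dp=Rc.T@(p-s["eef_pos"])
    print("t",round(s["time"],2),"local now",(R.T@(s["eef_pos"]-C)).round(1),"shift tool mm",dp.round(1))
    if Rt is not None: print("turn deg (tool)",np.degrees(Ro.from_matrix(Rc.T@Rt).as_rotvec()).round(2))
    print("F tool",(Rc.T@s["contact_force"]).round(1),"M tool",(Rc.T@s["torque"]).round(3),"gap",round(s["finger_gap"],1),"q",s["qpos"].round(2))
E
python3 - <<'E'
from h import *
to(np.array([553,-183,250.]),RT)
E
```

```text
t 0.1 local now [397.3 279.4 -72.2] shift tool mm [ 461.3 -194.1  -44.1]
turn deg (tool) [ 20.02 -18.84 -84.6 ]
F tool [ 0.  -0.1  0.4] M tool [0.009 0.002 0.059] gap 85.1 q [-1.44  0.26  1.54 -0.    1.35 -0.2 ]
```

>>> arm_command([
  [[0.01,-0.004,-0.012],[0,0,0]],
  [[0.03,-0.0125,-0.012],[0,0,0]],
  [[0.04,-0.017,-0.01],[0,0,0]],
  [[0.04,-0.017,-0.01],[0,0,0]],
  [[0.04,-0.017,0],[0,0,0]],
  [[0.04,-0.017,0],[0,0,0]],
  [[0.04,-0.017,0],[0,0,0]],
  [[0.04,-0.017,0],[0,0,0]],
  [[0.04,-0.017,0],[0,0,0]],
  [[0.04,-0.017,0],[0,0,0]],
  [[0.04,-0.017,0],[0,0,0]],
  [[0.04,-0.017,0],[0,0,0]],
], jaw=1)

```text
time: 1.3
eef_pos: [536.7, -195.4, 251.2]
orientation: [3.097, 0.527, 0.001]
contact_force: [0.7, -1.1, -0.0]
finger_gap: 85.4
finger_force: 0.0
```

>>> arm_command([
  [[0.02,-0.007,0],[1.7,-1.6,-7]],
  [[0,0,0],[1.7,-1.6,-7]],
  [[0,0,0],[1.7,-1.6,-7]],
  [[0,0,0],[1.7,-1.6,-7]],
  [[0,0,0],[1.7,-1.6,-7]],
  [[0,0,0],[1.7,-1.6,-7]],
  [[0,0,0],[1.7,-1.6,-7]],
  [[0,0,0],[1.7,-1.6,-7]],
  [[0,0,0],[1.7,-1.6,-7]],
  [[0,0,0],[1.7,-1.6,-7]],
  [[0,0,0],[1.7,-1.6,-7]],
  [[0,0,0],[1.3,-1.2,-7]],
])

```text
time: 2.5
eef_pos: [552.2, -183.5, 250.7]
orientation: [-1.721, -2.246, 0.498]
contact_force: [0.1, -0.4, -0.4]
finger_gap: 85.4
finger_force: 0.0
```

```bash
python3 - <<'E'
from h import *
to(tip(0,55,110),RT)
E
```

```text
t 2.5 local now [ 12.   54.7 157.4] shift tool mm [-0.5 12.2 47.3]
turn deg (tool) [-0.16 -0.35 -0.26]
F tool [-0.4  0.1  0.3] M tool [-0.277 -0.012 -0.01 ] gap 85.4 q [-0.35  0.58  1.03 -0.26  1.89 -0.65]
```

>>> arm_command([
  [[0,0.006,0.01],[-0.2,-0.4,-0.3]],
  [[0,0.006,0.02],[0,0,0]],
  [[0,0,0.02],[0,0,0]],
  [[0,0,0.02],[0,0,0]],
  [[0,0,0.02],[0,0,0]],
  [[0,0,0.02],[0,0,0]],
  [[0,0,0.01],[0,0,0]],
  [[0,0,0],[0,0,0]],
  [[0,0,0],[0,0,0]],
], jaw=0.5)

```text
time: 3.4
eef_pos: [514.4, -194.9, 137.2]
orientation: [-1.725, -2.253, 0.499]
contact_force: [-0.5, -0.5, -0.2]
finger_gap: 42.6
finger_force: 0.0
```

```bash
python3 - <<'E'
from h import *
to(tip(0,55,26),RT)
p,d=cams.snapshot("side"); a=cv2.resize(p[100:240,220:330,::-1],None,fx=4,fy=4,interpolation=cv2.INTER_CUBIC)
p,d=cams.snapshot("top"); b=cv2.resize(p[150:255,250:340+20,::-1],None,fx=3.2,fy=3.2,interpolation=cv2.INTER_CUBIC)
h=max(a.shape[0],b.shape[0]); f=lambda i:cv2.copyMakeBorder(i,0,h-i.shape[0],0,0,0)
cv2.imwrite("pics/app.png",np.hstack([f(a),f(b)]))
E
```

```text
t 3.4 local now [-0.1 55.7 37.8] shift tool mm [ 0.7 -0.1 11.8]
turn deg (tool) [ 0.16  0.04 -0.28]
F tool [-0.3 -0.5  0.4] M tool [-0.179 -0.011 -0.009] gap 42.6 q [-0.39  0.57  1.31 -0.26  1.61 -0.61]
```

View pics/app.png

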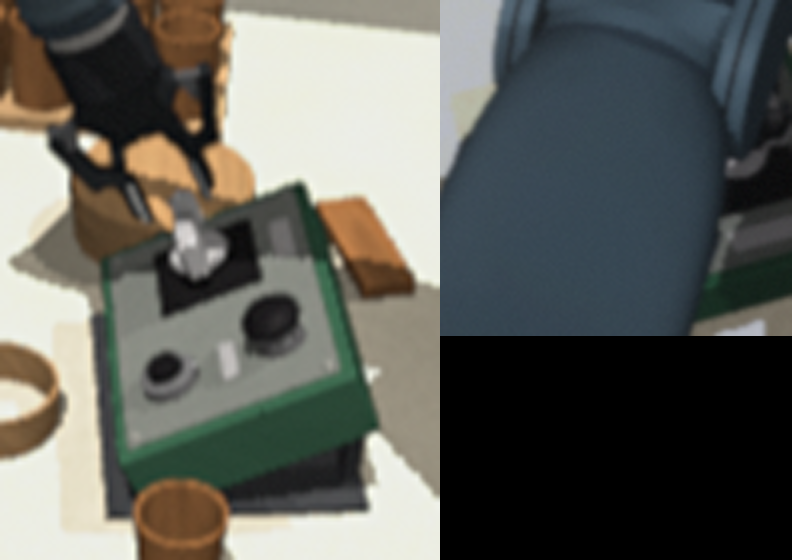

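The side view has the fingertips at crop (140,205) and (207,187), on either side of the bar (185,205)–(200,260). They look toward the bar's far end, so I'm checking by projection.

```bash
python3 - <<'E'
from h import *
f=lambda P:((proj("side",P)-[220,100])*4).round(0).tolist()
print("tips +-24 @h38,45",f(np.array([tip(x,55.7,h) for h in (38,45,50) for x in (24,-24)])))
print("bar top ends/centre",f(np.array([tip(0,y,54) for y in (18,55,92)])), "disc centre",f(tip(0,55,22)),"start",f(tip(-44,-65,20)),"stop",f(tip(44,-65,38)))
p,d=cams.snapshot("side"); W=pts("side",d)
L=(W-C)@R
for (u,v) in ((140,205),(145,215),(206,187),(200,175),(185,205),(185,240)):
    print(u,v,L[100+v//4,220+u//4].round(1))
E
```

```text
tips +-24 @h38,45 [[220.0, 219.0], [163.0, 241.0], [216.0, 212.0], [160.0, 235.0], [214.0, 207.0], [157.0, 230.0]]
bar top ends/centre [[188.0, 242.0], [184.0, 215.0], [179.0, 189.0]] disc centre [[199.0, 245.0]] start [[162.0, 361.0]] stop [[264.0, 301.0]]
140 205 [-24.8  45.4  84.8]
145 215 [-24.5  43.1  78.1]
206 187 [26.6 44.  80.7]
200 175 [27.4 47.2 90. ]
185 205 [ 2.7 63.9 57.7]
185 240 [-2.5 19.1 56.6]
```

```bash
python3 - <<'E'
from h import *
p,d=cams.snapshot("side"); L=(pts("side",d)-C)@R
for sgn in (1,-1):
    k=(sgn*L[...,0]>14)&(sgn*L[...,0]<45)&(L[...,1]>30)&(L[...,1]<75)&(L[...,2]>8)&(L[...,2]<120)
    v,u=np.where(k); h=L[k]; o=np.argsort(h[:,2])[:14]
    print([(int((u[i]-220)*4),int((v[i]-100)*4),*h[i].round(0).astype(int).tolist(),p[v[i],u[i]].tolist()) for i in o])
a=cv2.resize(p[135:175,245:285,::-1],None,fx=14,fy=14,interpolation=cv2.INTER_NEAREST); cv2.imwrite("pics/z.png",a)
E
```

```text
[(248, 252, 35, 42, 8, [14, 15, 14]), (244, 228, 36, 75, 8, [16, 15, 16]), (240, 244, 30, 56, 8, [13, 14, 14]), (244, 252, 32, 43, 9, [14, 13, 14]), (232, 264, 20, 34, 9, [29, 28, 28]), (228, 240, 21, 66, 9, [30, 30, 30]), (244, 244, 33, 53, 9, [15, 15, 14]), (232, 244, 24, 59, 9, [12, 10, 11]), (224, 240, 20, 54, 18, [71, 69, 69]), (220, 252, 15, 41, 19, [162, 160, 158]), (224, 244, 19, 49, 19, [83, 82, 81]), (220, 240, 17, 52, 21, [99, 97, 97]), (220, 236, 18, 57, 22, [85, 83, 83]), (220, 248, 16, 41, 22, [153, 150, 150])]
[(160, 268, -38, 66, 8, [24, 22, 22]), (160, 264, -38, 71, 8, [20, 19, 20]), (180, 280, -24, 40, 8, [17, 16, 17]), (164, 276, -36, 53, 9, [25, 24, 24]), (164, 288, -37, 37, 9, [25, 24, 25]), (168, 264, -31, 65, 9, [54, 53, 52]), (172, 288, -31, 32, 10, [27, 25, 26]), (176, 268, -25, 54, 11, [99, 97, 96]), (180, 268, -20, 44, 16, [110, 108, 107]), (184, 268, -16, 38, 19, [95, 93, 92]), (180, 256, -17, 54, 20, [120, 118, 117]), (176, 264, -21, 45, 21, [146, 144, 142]), (176, 260, -21, 49, 21, [173, 170, 168]), (180, 260, -17, 47, 21, [120, 118, 117])]
```

View pics/z.png

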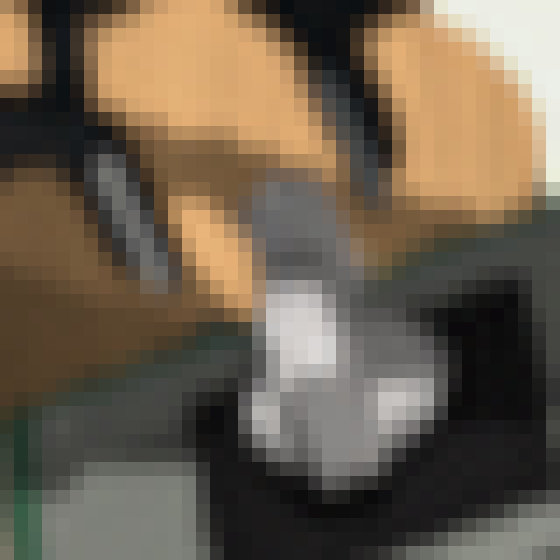

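Zoomed, the fingertips end at about (165,290) and (380,200), and the bar lies between and below them. They look higher than the reported TCP, so I'm measuring that in depth.

```bash
python3 - <<'E'
from h import *
for n in ("side","top"):
  p,d=cams.snapshot(n); L=(pts(n,d)-C)@R
  for sgn in (1,-1):
    k=(sgn*L[...,0]>13)&(sgn*L[...,0]<45)&(L[...,1]>30)&(L[...,1]<80)&(L[...,2]>26)&(L[...,2]<120)
    v,u=np.where(k); h=L[k]; o=np.argsort(h[:,2])[:25]
    print(n,[(int(u[i]),int(v[i]),*h[i].round(0).astype(int).tolist()) for i in o])
s=env.sense();print(s["eef_pos"],s["finger_gap"],s["time"])
E
```

```text
side [(271, 149, 22, 45, 70), (272, 147, 27, 50, 72), (271, 148, 24, 45, 73), (272, 148, 27, 40, 75), (270, 148, 21, 44, 75), (272, 146, 29, 50, 75), (273, 146, 32, 47, 76), (271, 147, 25, 46, 76), (273, 145, 33, 50, 78), (270, 147, 22, 45, 78), (272, 145, 30, 51, 78), (269, 146, 21, 48, 81), (270, 146, 24, 45, 81), (271, 145, 27, 47, 82), (272, 144, 31, 50, 82), (273, 144, 34, 48, 82), (273, 143, 35, 53, 82), (271, 144, 28, 50, 84), (270, 145, 25, 44, 85), (269, 145, 22, 46, 85), (272, 143, 33, 49, 86), (271, 143, 30, 50, 87), (272, 141, 34, 57, 88), (270, 144, 26, 44, 88), (270, 143, 27, 48, 90)]
side [(256, 155, -28, 46, 70), (257, 154, -24, 45, 72), (257, 151, -22, 61, 72), (257, 153, -22, 47, 75), (257, 152, -22, 51, 75), (254, 153, -31, 51, 76), (256, 154, -25, 40, 77), (255, 153, -28, 46, 78), (253, 153, -34, 49, 78), (256, 153, -24, 42, 79), (255, 152, -27, 48, 80), (256, 149, -22, 61, 80), (256, 150, -22, 56, 80), (254, 152, -30, 48, 81), (256, 152, -23, 44, 81), (253, 152, -32, 49, 82), (255, 151, -25, 49, 82), (256, 151, -22, 46, 83), (253, 151, -31, 49, 85), (254, 151, -28, 46, 86), (255, 147, -22, 64, 87), (253, 150, -30, 49, 89), (252, 151, -33, 46, 89), (255, 150, -23, 44, 89), (252, 150, -32, 50, 90)]
top [(349, 196, 33, 58, 73), (348, 196, 35, 55, 76), (351, 195, 34, 62, 77), (347, 196, 35, 52, 78), (348, 195, 33, 55, 78), (349, 195, 34, 57, 79), (350, 195, 36, 59, 80)]
top []
[ 514.23816423 -195.03671273  136.83739954] 42.99660547687178 3.7
```

>>> arm_command([
  [[0,0,0.003],[0,0,0]],
  [[0,0,0.003],[0,0,0]],
  [[0,0,0.003],[0,0,0]],
  [[0,0,0.001],[0,0,0]],
  [[0,0,0],[0,0,0]],
  [[0,0,0],[0,0,0]],
])

```text
time: 4.3
eef_pos: [509.7, -196.1, 127.2]
orientation: [-1.724, -2.253, 0.499]
contact_force: [0.4, -0.2, -0.3]
finger_gap: 43.0
finger_force: 0.0
```

```bash
cat >> h.py <<'E'
def tips():
  p,d=cams.snapshot("side"); L=(pts("side",d)-C)@R
  for sgn in (1,-1):
    k=(sgn*L[...,0]>11)&(sgn*L[...,0]<45)&(L[...,1]>30)&(L[...,1]<80)&(L[...,2]>26)&(L[...,2]<120)
    h=L[k]; h=h[np.argsort(h[:,2])]; print("tip",h[:6].round(0).tolist())
  return p
E
python3 - <<'E'
from h import *
to(tip(0,55,26),RT)
p=tips()
cv2.imwrite("pics/z2.png",cv2.resize(p[115:175,235:295,::-1],None,fx=9,fy=9,interpolation=cv2.INTER_NEAREST))
E
```

```text
t 4.3 local now [ 0.1 55.6 26.7] shift tool mm [0.6 0.1 0.7]
turn deg (tool) [ 0.1  -0.01 -0.27]
F tool [-0.3  0.5  0.1] M tool [-0.201  0.002 -0.022] gap 43.0 q [-0.39  0.58  1.34 -0.26  1.58 -0.61]
tip [[15.0, 42.0, 26.0], [13.0, 59.0, 27.0], [28.0, 48.0, 57.0], [26.0, 48.0, 62.0], [26.0, 43.0, 62.0], [22.0, 45.0, 62.0]]
tip [[-22.0, 53.0, 57.0], [-22.0, 58.0, 57.0], [-23.0, 47.0, 58.0], [-25.0, 45.0, 61.0], [-24.0, 49.0, 61.0], [-22.0, 69.0, 62.0]]
```

View pics/z2.png

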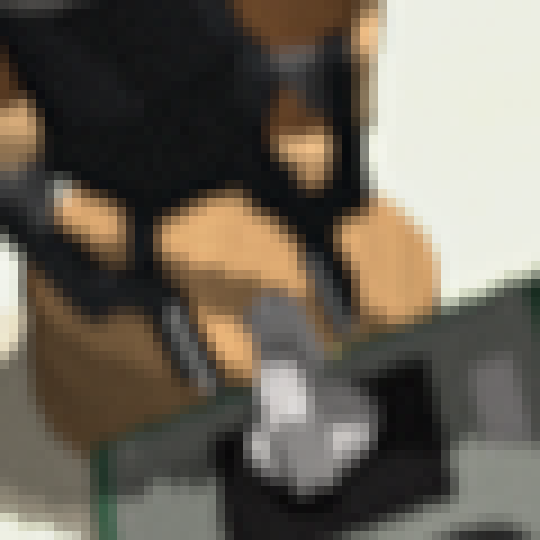

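The fingertips end near (205,385) and (350,335), straddling the bar. Camera depth puts them about 20 mm higher than reported, so I'll go down in steps while watching the force.

>>> arm_command([
  [[0,0,0.002],[0,0,0]],
  [[0,0,0.002],[0,0,0]],
  [[0,0,0.002],[0,0,0]],
  [[0,0,0.002],[0,0,0]],
  [[0,0,0.002],[0,0,0]],
  [[0,0,0],[0,0,0]],
  [[0,0,0],[0,0,0]],
])

```text
time: 5.05
eef_pos: [505.6, -197.2, 118.1]
orientation: [-1.724, -2.253, 0.499]
contact_force: [-0.4, 0.7, -0.6]
finger_gap: 43.0
finger_force: 0.0
```

```bash
python3 - <<'E'
from h import *
to(tip(0,55,26),RT)
p=tips()
E
```

```text
t 5.05 local now [ 0.1 55.6 16.7] shift tool mm [ 0.6  0.1 -9.3]
turn deg (tool) [ 0.1  -0.01 -0.27]
F tool [0.8 0.1 0.6] M tool [-0.214 -0.052 -0.031] gap 43.0 q [-0.39  0.58  1.36 -0.26  1.56 -0.61]
tip [[15.0, 40.0, 27.0], [27.0, 50.0, 47.0], [24.0, 44.0, 49.0], [21.0, 43.0, 51.0], [25.0, 45.0, 52.0], [30.0, 53.0, 52.0]]
tip [[-22.0, 69.0, 46.0], [-22.0, 53.0, 49.0], [-26.0, 44.0, 49.0], [-26.0, 48.0, 50.0], [-22.0, 43.0, 52.0], [-21.0, 53.0, 53.0]]
```

>>> arm_command([
  [[0,0,0],[0,0,0]],
  [[0,0,0],[0,0,0]],
  [[0,0,0],[0,0,0]],
  [[0,0,0],[0,0,0]],
  [[0,0,0],[0,0,0]],
], jaw=0.28, grip_force=20)

```text
time: 5.6
eef_pos: [505.7, -197.2, 118.2]
orientation: [-1.724, -2.253, 0.499]
contact_force: [-0.4, -0.1, -0.4]
finger_gap: 24.0
finger_force: 0.0
```

```bash
python3 - <<'E'
from h import *
to(tip(0,55,26),RT)
p=tips()
cv2.imwrite("pics/z3.png",cv2.resize(p[115:175,235:295,::-1],None,fx=9,fy=9,interpolation=cv2.INTER_NEAREST))
E
```

```text
t 5.6 local now [ 0.1 55.6 16.8] shift tool mm [ 0.6  0.1 -9.2]
turn deg (tool) [ 0.11  0.   -0.27]
F tool [-0.  -0.2  0.6] M tool [-0.228  0.05  -0.051] gap 24.0 q [-0.39  0.58  1.36 -0.26  1.56 -0.61]
tip [[17.0, 44.0, 49.0], [14.0, 44.0, 50.0], [18.0, 46.0, 51.0], [22.0, 49.0, 51.0], [12.0, 49.0, 52.0], [15.0, 47.0, 52.0]]
tip [[-14.0, 47.0, 45.0], [-17.0, 45.0, 48.0], [-12.0, 50.0, 50.0], [-12.0, 43.0, 51.0], [-15.0, 45.0, 51.0], [-11.0, 53.0, 52.0]]
```

View pics/z3.png

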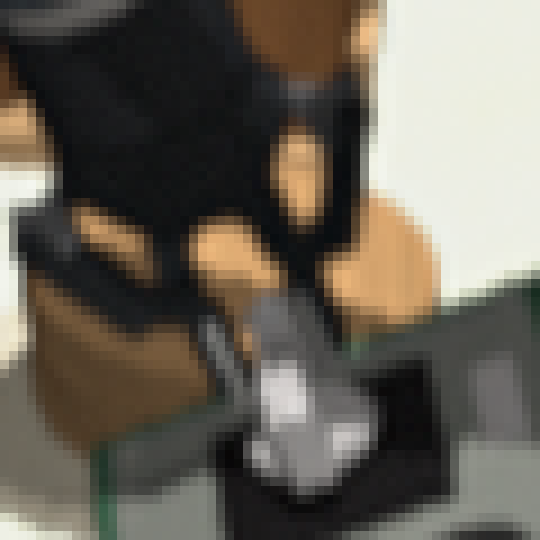

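The left fingertip ends at (245,395), beside the bar's upper part and still well above the disc. I'll go further down.

>>> arm_command([
  [[0,0,0.002],[0,0,0]],
  [[0,0,0.002],[0,0,0]],
  [[0,0,0.002],[0,0,0]],
  [[0,0,0.002],[0,0,0]],
  [[0,0,0.002],[0,0,0]],
  [[0,0,0],[0,0,0]],
  [[0,0,0],[0,0,0]],
])

```text
time: 6.35
eef_pos: [501.5, -198.4, 109.1]
orientation: [-1.724, -2.253, 0.499]
contact_force: [0.4, -1.5, 0.1]
finger_gap: 23.8
finger_force: 0.0
```

```bash
python3 - <<'E'
from h import *
to(tip(0,55,26),RT)
p=tips()
E
```

```text
t 6.35 local now [ 0.1 55.6  6.7] shift tool mm [  0.6   0.1 -19.3]
turn deg (tool) [ 0.1  -0.   -0.27]
F tool [-1.6 -0.  -0.1] M tool [-0.207  0.004 -0.003] gap 23.8 q [-0.4   0.58  1.38 -0.26  1.54 -0.61]
tip [[15.0, 42.0, 26.0], [12.0, 47.0, 36.0], [21.0, 54.0, 39.0], [14.0, 48.0, 39.0], [17.0, 44.0, 41.0], [23.0, 55.0, 42.0]]
tip [[-18.0, 52.0, 26.0], [-16.0, 39.0, 27.0], [-14.0, 44.0, 39.0], [-17.0, 44.0, 40.0], [-16.0, 47.0, 42.0], [-18.0, 49.0, 45.0]]
```

>>> arm_command([
  [[0,0,0.002],[0,0,0]],
  [[0,0,0.001],[0,0,0]],
  [[0,0,0],[0,0,0]],
  [[0,0,0],[0,0,0]],
])

```text
time: 6.8
eef_pos: [500.3, -198.7, 106.4]
orientation: [-1.724, -2.253, 0.499]
contact_force: [-0.1, -0.0, -0.0]
finger_gap: 24.0
finger_force: 0.0
```

>>> arm_command([
  [[0,0,0],[0,0,0]],
  [[0,0,0],[0,0,0]],
  [[0,0,0],[0,0,0]],
  [[0,0,0],[0,0,0]],
  [[0,0,0],[0,0,0]],
  [[0,0,0],[0,0,0]],
], jaw=0, grip_force=50)

```text
time: 7.4
eef_pos: [501.7, -198.4, 106.2]
orientation: [-1.726, -2.255, 0.497]
contact_force: [5.3, 1.0, -2.4]
finger_gap: 14.1
finger_force: 52.3
```

```bash
python3 - <<'E'
from h import *
to(tip(0,55,26),RT)
p=tips()
E
```

```text
t 7.4 local now [-1.3 55.7  4.2] shift tool mm [  0.6  -1.2 -21.8]
turn deg (tool) [ 0.27  0.03 -0.26]
F tool [-0.5  5.8 -0.1] M tool [-1.015  0.046  0.048] gap 14.1 q [-0.4   0.58  1.38 -0.26  1.53 -0.61]
tip [[12.0, 53.0, 32.0], [11.0, 47.0, 33.0], [13.0, 51.0, 37.0], [14.0, 55.0, 38.0], [18.0, 48.0, 41.0], [11.0, 46.0, 42.0]]
tip [[-17.0, 54.0, 37.0], [-19.0, 51.0, 40.0], [-13.0, 39.0, 42.0], [-22.0, 49.0, 43.0], [-18.0, 49.0, 45.0], [-17.0, 53.0, 46.0]]
```

>>> arm_command([
  [[0,0.001,0.002],[0,0,0]],
  [[0,0.0005,0.002],[0,0,0]],
  [[0,0,0.002],[0,0,0]],
  [[0,0,0.002],[0,0,0]],
  [[0,0,0.002],[0,0,0]],
  [[0,0,0.001],[0,0,0]],
  [[0,0,0],[0,0,0]],
  [[0,0,0],[0,0,0]],
])

```text
time: 8.25
eef_pos: [497.7, -199.5, 96.9]
orientation: [-1.726, -2.254, 0.498]
contact_force: [3.5, 3.4, 9.3]
finger_gap: 14.1
finger_force: 53.7
```

```bash
python3 - <<'E'
from h import *
to(tip(0,55,26),RT)
E
```

```text
t 8.25 local now [-1.4 55.7 -5.9] shift tool mm [  0.7  -1.3 -32. ]
turn deg (tool) [ 0.18  0.05 -0.29]
F tool [  2.3  -0.1 -10.2] M tool [0.033 0.451 0.022] gap 14.1 q [-0.4   0.58  1.4  -0.27  1.51 -0.6 ]
```

>>> arm_command([
  [[0,0,0],[0,0,3]],
  [[0,0,0],[0,0,4]],
  [[0,0,0],[0,0,4]],
  [[0,0,0],[0,0,4]],
  [[0,0,0],[0,0,4]],
  [[0,0,0],[0,0,1]],
  [[0,0,0],[0,0,0]],
  [[0,0,0],[0,0,0]],
])

```text
time: 9.05
eef_pos: [497.3, -199.5, 97.1]
orientation: [-2.129, -1.954, 0.567]
contact_force: [2.7, 3.3, 10.3]
finger_gap: 14.2
finger_force: 53.8
```

```bash
python3 - <<'E'
from h import *
to(tip(0,55,26),RT)
E
```

```text
t 9.05 local now [-1.  55.5 -5.9] shift tool mm [  0.2  -1.  -31.9]
turn deg (tool) [  0.14   0.   -20.3 ]
F tool [  1.9  -2.  -10.8] M tool [0.456 0.462 0.034] gap 14.2 q [-0.4   0.58  1.4  -0.27  1.51 -0.25]
```

>>> arm_command([
  [[0,0,0],[0,0,4]],
  [[0,0,0],[0,0,4]],
  [[0,0,0],[0,0,4]],
  [[0,0,0],[0,0,4]],
  [[0,0,0],[0,0,4]],
  [[0,0,0],[0,0,4]],
  [[0,0,0],[0,0,4]],
  [[0,0,0],[0,0,2]],
  [[0,0,0],[0,0,0]],
])

```text
time: 9.95
eef_pos: [496.8, -199.0, 97.3]
orientation: [-2.644, -1.378, 0.644]
contact_force: [0.1, 4.9, 13.2]
finger_gap: 14.1
finger_force: 54.0
```

```bash
python3 - <<'E'
from h import *
to(tip(0,55,26),RT)
E
```

```text
t 9.95 local now [-0.5 55.  -6. ] shift tool mm [ -0.4  -0.3 -32. ]
turn deg (tool) [  0.06  -0.07 -50.34]
F tool [ -0.3  -6.4 -12.6] M tool [1.062 0.23  0.097] gap 14.1 q [-0.4   0.58  1.4  -0.27  1.51  0.27]
```

>>> arm_command([
  [[0,-0.0015,0],[0,0,1]],
  [[0,0,0],[0,0,1]],
  [[0,0,0],[0,0,0]],
])

```text
time: 10.25
eef_pos: [496.7, -198.9, 97.3]
orientation: [-2.676, -1.337, 0.646]
contact_force: [4.3, 2.1, 9.4]
finger_gap: 13.7
finger_force: 53.7
```

```bash
python3 - <<'E'
from h import *
to(tip(0,55,26),RT)
E
```

```text
t 10.25 local now [-0.5 54.8 -6. ] shift tool mm [ -0.4  -0.  -32. ]
turn deg (tool) [ 2.100e-01 -2.000e-02 -5.232e+01]
F tool [  0.8  -0.5 -10.5] M tool [ 0.312  0.223 -0.037] gap 13.7 q [-0.4   0.58  1.4  -0.27  1.51  0.31]
```

>>> arm_command([
  [[0,0,0],[0,0,1]],
  [[0,0,0],[0,0,1]],
  [[0,0,0],[0,0,0]],
])

```text
time: 10.55
eef_pos: [496.6, -198.9, 97.4]
orientation: [-2.704, -1.293, 0.649]
contact_force: [3.3, 2.0, 9.0]
finger_gap: 14.2
finger_force: 53.7
```

```bash
python3 - <<'E'
from h import *
to(tip(0,55,26),RT)
E
```

```text
t 10.55 local now [-0.4 54.8 -5.9] shift tool mm [ -0.4   0.  -31.9]
turn deg (tool) [ 2.000e-01 -3.000e-02 -5.432e+01]
F tool [ 0.3 -1.1 -9.8] M tool [0.376 0.234 0.014] gap 14.2 q [-0.4   0.58  1.4  -0.27  1.51  0.34]
```

>>> arm_command([
  [[0,0,0],[0,0,1]],
  [[0,0,0],[0,0,1]],
  [[0,0,0],[0,0,0]],
])

```text
time: 10.85
eef_pos: [496.6, -198.8, 97.4]
orientation: [-2.733, -1.248, 0.653]
contact_force: [3.9, 3.1, 9.4]
finger_gap: 14.3
finger_force: 53.7
```

```bash
python3 - <<'E'
from h import *
to(tip(0,55,26),RT)
E
```

```text
t 10.85 local now [-0.4 54.7 -5.9] shift tool mm [ -0.4   0.1 -31.9]
turn deg (tool) [ 2.000e-01 -4.000e-02 -5.632e+01]
F tool [  1.2  -1.5 -10.5] M tool [ 0.408  0.223 -0.009] gap 14.3 q [-0.4   0.58  1.4  -0.27  1.51  0.38]
```

>>> arm_command([
  [[0,0,0],[0,0,1]],
  [[0,0,0],[0,0,1]],
  [[0,0,0],[0,0,0]],
])

```text
time: 11.15
eef_pos: [496.6, -198.8, 97.4]
orientation: [-2.76, -1.203, 0.656]
contact_force: [4.0, 2.3, 8.7]
finger_gap: 14.4
finger_force: 53.7
```

```bash
echo 'from h import *
to(tip(0,55,26),RT)' > s.py; python3 s.py
```

```text
t 11.15 local now [-0.4 54.7 -5.9] shift tool mm [ -0.5   0.1 -31.9]
turn deg (tool) [ 2.000e-01 -5.000e-02 -5.833e+01]
F tool [ 0.9 -0.8 -9.8] M tool [0.403 0.223 0.016] gap 14.4 q [-0.4   0.58  1.4  -0.27  1.51  0.41]
```

>>> arm_command([
  [[0,0,0],[0,0,1]],
  [[0,0,0],[0,0,1]],
  [[0,0,0],[0,0,0]],
])

```text
time: 11.45
eef_pos: [496.5, -198.8, 97.4]
orientation: [-2.787, -1.157, 0.659]
contact_force: [3.0, 3.0, 9.3]
finger_gap: 14.1
finger_force: 53.7
```

```bash
python3 s.py
```

```text
t 11.45 local now [-0.4 54.7 -6. ] shift tool mm [ -0.4   0.2 -32. ]
turn deg (tool) [ 1.900e-01 -5.000e-02 -6.032e+01]
F tool [  0.5  -2.1 -10. ] M tool [ 0.471  0.239 -0.026] gap 14.1 q [-0.4   0.58  1.4  -0.27  1.51  0.45]
```

>>> arm_command([
  [[0,0,0],[0,0,1]],
  [[0,0,0],[0,0,1]],
  [[0,0,0],[0,0,0]],
])

```text
time: 11.75
eef_pos: [496.5, -198.7, 97.4]
orientation: [-2.813, -1.111, 0.662]
contact_force: [4.2, 3.5, 10.1]
finger_gap: 14.3
finger_force: 53.7
```

```bash
python3 s.py
```

```text
t 11.75 local now [-0.4 54.6 -6. ] shift tool mm [ -0.4   0.2 -32. ]
turn deg (tool) [ 1.800e-01 -5.000e-02 -6.232e+01]
F tool [  1.3  -1.8 -11.3] M tool [ 0.519  0.218 -0.003] gap 14.3 q [-0.4   0.58  1.4  -0.27  1.51  0.48]
```

>>> arm_command([
  [[0,0,0],[0,0,1]],
  [[0,0,0],[0,0,1]],
  [[0,0,0],[0,0,0]],
])

```text
time: 12.05
eef_pos: [496.5, -198.7, 97.4]
orientation: [-2.839, -1.064, 0.665]
contact_force: [3.4, 3.6, 9.8]
finger_gap: 14.1
finger_force: 53.7
```

```bash
python3 s.py
```

```text
t 12.05 local now [-0.4 54.6 -5.9] shift tool mm [ -0.4   0.3 -31.9]
turn deg (tool) [ 1.800e-01 -6.000e-02 -6.432e+01]
F tool [  0.9  -2.4 -10.7] M tool [0.5   0.196 0.002] gap 14.1 q [-0.4   0.58  1.4  -0.27  1.51  0.52]
```

>>> arm_command([
  [[0,0,0],[0,0,1]],
  [[0,0,0],[0,0,1]],
  [[0,0,0],[0,0,0]],
])

```text
time: 12.35
eef_pos: [496.5, -198.6, 97.4]
orientation: [-2.864, -1.017, 0.667]
contact_force: [4.2, 3.7, 9.4]
finger_gap: 14.2
finger_force: 53.7
```

```bash
python3 s.py
```

```text
t 12.35 local now [-0.4 54.5 -6. ] shift tool mm [ -0.4   0.4 -32. ]
turn deg (tool) [  0.17  -0.07 -66.32]
F tool [  1.6  -1.9 -10.6] M tool [0.566 0.147 0.004] gap 14.2 q [-0.4   0.58  1.4  -0.27  1.51  0.55]
```

>>> arm_command([
  [[0,0,0],[0,0,1]],
  [[0,0,0],[0,0,1]],
  [[0,0,0],[0,0,0]],
])

```text
time: 12.65
eef_pos: [496.5, -198.6, 97.4]
orientation: [-2.888, -0.969, 0.669]
contact_force: [3.5, 3.2, 9.7]
finger_gap: 13.7
finger_force: 53.7
```

```bash
python3 s.py
```

```text
t 12.65 local now [-0.3 54.5 -6. ] shift tool mm [ -0.4   0.4 -32. ]
turn deg (tool) [  0.17  -0.08 -68.32]
F tool [  0.6  -2.1 -10.5] M tool [ 0.55   0.196 -0.029] gap 13.7 q [-0.4   0.58  1.4  -0.27  1.51  0.59]
```

>>> arm_command([
  [[0,0,0],[0,0,1]],
  [[0,0,0],[0,0,1]],
  [[0,0,0],[0,0,0]],
])

```text
time: 12.95
eef_pos: [496.5, -198.5, 97.4]
orientation: [-2.911, -0.92, 0.672]
contact_force: [3.8, 3.3, 10.8]
finger_gap: 13.9
finger_force: 53.8
```

```bash
python3 s.py
```

```text
t 12.95 local now [-0.4 54.4 -6. ] shift tool mm [ -0.5   0.5 -32. ]
turn deg (tool) [  0.17  -0.08 -70.32]
F tool [  0.3  -2.2 -11.7] M tool [ 0.6    0.219 -0.023] gap 13.9 q [-0.4   0.58  1.4  -0.27  1.51  0.62]
```

>>> arm_command([
  [[0,0,0],[0,0,1]],
  [[0,0,0],[0,0,1]],
  [[0,0,0],[0,0,0]],
])

```text
time: 13.25
eef_pos: [496.4, -198.5, 97.4]
orientation: [-2.933, -0.871, 0.674]
contact_force: [3.0, 3.3, 10.3]
finger_gap: 14.3
finger_force: 53.8
```

```bash
python3 s.py
```

```text
t 13.25 local now [-0.4 54.3 -6. ] shift tool mm [ -0.5   0.6 -32. ]
turn deg (tool) [  0.16  -0.09 -72.31]
F tool [ -0.2  -2.5 -10.9] M tool [0.661 0.208 0.078] gap 14.3 q [-0.4   0.58  1.4  -0.27  1.51  0.66]
```

>>> arm_command([
  [[0,0,0],[0,0,1]],
  [[0,0,0],[0,0,0]],
])

```text
time: 13.45
eef_pos: [496.4, -198.5, 97.4]
orientation: [-2.944, -0.847, 0.674]
contact_force: [2.4, 3.6, 10.4]
finger_gap: 14.1
finger_force: 53.8
```

```bash
python3 s.py
```

```text
t 13.45 local now [-0.4 54.3 -6. ] shift tool mm [ -0.4   0.6 -32. ]
turn deg (tool) [  0.16  -0.09 -73.31]
F tool [ -0.5  -3.2 -10.8] M tool [ 0.652  0.121 -0.012] gap 14.1 q [-0.4   0.58  1.4  -0.26  1.51  0.67]
```

>>> arm_command([
  [[0,0,0],[0,0,1]],
  [[0,0,0],[0,0,1]],
  [[0,0,0],[0,0,0]],
])

```text
time: 13.75
eef_pos: [496.4, -198.5, 97.4]
orientation: [2.96, 0.796, -0.675]
contact_force: [4.0, 3.3, 9.8]
finger_gap: 13.9
finger_force: 53.8
```

```bash
python3 s.py
```

```text
t 13.75 local now [-0.4 54.3 -5.9] shift tool mm [ -0.4   0.6 -31.9]
turn deg (tool) [  0.16  -0.09 -75.3 ]
F tool [  0.7  -2.  -10.9] M tool [ 0.657  0.131 -0.094] gap 13.9 q [-0.4   0.58  1.4  -0.27  1.51  0.71]
```

>>> arm_command([
  [[0,0,0],[0,0,1]],
  [[0,0,0],[0,0,0]],
])

```text
time: 13.95
eef_pos: [496.5, -198.4, 97.4]
orientation: [2.963, 0.769, -0.674]
contact_force: [2.9, 4.2, 9.5]
finger_gap: 14.1
finger_force: 53.8
```

```bash
python3 s.py
```

```text
t 13.95 local now [-0.4 54.3 -5.9] shift tool mm [ -0.4   0.6 -31.9]
turn deg (tool) [  0.16  -0.09 -76.29]
F tool [  0.4  -3.3 -10.3] M tool [ 0.598  0.171 -0.218] gap 14.1 q [-0.4   0.58  1.4  -0.27  1.51  0.72]
```

The end stop is felt at about 75° (−0.22 N m and rising). I'll back off 3° into the notch and let the handle out.

>>> arm_command([
  [[0,0,0],[0,0,-1.5]],
  [[0,0,0],[0,0,-1.5]],
  [[0,0,0],[0,0,0]],
  [[0,0,-0.002],[0,0,0]],
  [[0,0,-0.002],[0,0,0]],
  [[0,0,-0.002],[0,0,0]],
  [[0,0,-0.002],[0,0,0]],
  [[0,0,-0.002],[0,0,0]],
  [[0,0,-0.001],[0,0,0]],
  [[0,0,0],[0,0,0]],
  [[0,0,0],[0,0,0]],
])

```text
time: 15.05
eef_pos: [500.3, -197.4, 106.1]
orientation: [-2.943, -0.848, 0.677]
contact_force: [1.1, 2.1, 4.0]
finger_gap: 14.0
finger_force: 52.6
```

```bash
python3 s.py
```

```text
t 15.05 local now [-0.3 54.3  3.6] shift tool mm [ -0.5   0.6 -22.4]
turn deg (tool) [ 5.000e-02 -7.000e-02 -7.326e+01]
F tool [ 0.3 -1.8 -4.3] M tool [0.436 0.246 0.041] gap 14.0 q [-0.4   0.58  1.38 -0.26  1.53  0.67]
```

>>> arm_command([
  [[0,0,-0.001],[0,0,0]],
  [[0,0,-0.001],[0,0,0]],
  [[0,0,0],[0,0,0]],
])

```text
time: 15.35
eef_pos: [500.5, -197.3, 106.7]
orientation: [-2.941, -0.847, 0.679]
contact_force: [-1.2, -0.9, -7.9]
finger_gap: 14.0
finger_force: 51.2
```

>>> arm_command([
  [[0,0,0],[0,0,0]],
  [[0,0,0],[0,0,0]],
  [[0,0,0],[0,0,0]],
  [[0,0,-0.01],[0,0,0]],
  [[0,0,-0.02],[0,0,0]],
  [[0,0,-0.03],[0,0,0]],
  [[0,0,-0.03],[0,0,0]],
  [[0,0,-0.02],[0,0,0]],
  [[0,0,0],[0,0,0]],
], jaw=0.5)

```text
time: 16.25
eef_pos: [548.5, -185.1, 211.3]
orientation: [-2.949, -0.849, 0.668]
contact_force: [0.6, -0.0, -0.3]
finger_gap: 42.6
finger_force: 0.0
```

```bash
python3 s.py; python3 - <<'E'
from h import *
p,d=cams.snapshot("side"); L=(pts("side",d)-C)@R
k=(abs(L[...,0])<45)&(abs(L[...,1]-55)<45)&(L[...,2]>30)&(L[...,2]<62)
q=L[k]; print(len(q),q.mean(0).round(1)); u=np.linalg.svd(q[:,:2]-q[:,:2].mean(0))[2][0]; print("bar angle from y",np.degrees(np.arctan2(u[0],u[1])).round(1)); print("top h pct",np.percentile(q[:,2],[50,80,90,97]).round(1))
cv2.imwrite("pics/rel.png",cv2.resize(p[110:240,220:330,::-1],None,fx=4,fy=4,interpolation=cv2.INTER_CUBIC))
E
```

```text
t 16.25 local now [ -0.9  55.3 120. ] shift tool mm [-1.4 -1.2 94. ]
turn deg (tool) [ 5.500e-01 -7.000e-02 -7.333e+01]
F tool [ 0.6  0.4 -0. ] M tool [-0.079  0.179  0.042] gap 42.6 q [-0.36  0.58  1.12 -0.26  1.79  0.64]
237 [ 2.2 50.4 45.6]
bar angle from y -106.4
top h pct [46.9 54.2 55.5 56.9]
```

View pics/rel.png

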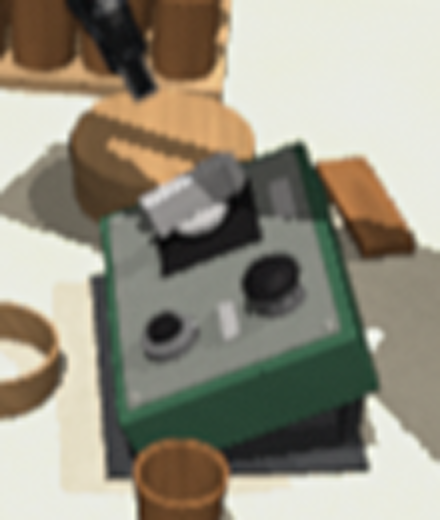

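The handle now points up the face (bar from (150,215) to (240,170) in the crop), turned 73.6° and sprung out, since its top is about 55 mm off the face. Next I'll move over the start button with the jaws shut.

```bash
python3 - <<'E'
from h import *
to(tip(-44,-65.5,120))
E
```

```text
t 16.3 local now [ -0.6  54.8 117.6] shift tool mm [  76.1 -102.7   -2.4]
F tool [0.7 0.4 0.9] M tool [-0.036  0.257 -0.009] gap 42.3 q [-0.36  0.58  1.13 -0.26  1.79  0.64]
```

>>> arm_command([
  [[0.01,-0.013,0],[0,0,0]],
  [[0.02,-0.027,0],[0,0,0]],
  [[0.02,-0.027,0],[0,0,0]],
  [[0.02,-0.027,0],[0,0,0]],
  [[0.006,-0.0087,0],[0,0,0]],
  [[0,0,0.02],[0,0,0]],
  [[0,0,0.02],[0,0,0]],
  [[0,0,0.02],[0,0,0]],
  [[0,0,0.015],[0,0,0]],
  [[0,0,0],[0,0,0]],
  [[0,0,0],[0,0,0]],
], jaw=0)

```text
time: 17.4
eef_pos: [520.8, -66.9, 121.3]
orientation: [-2.942, -0.847, 0.678]
contact_force: [0.5, -0.0, 0.3]
finger_gap: 0.2
finger_force: 0.0
```

```bash
python3 - <<'E'
from h import *
to(tip(-44,-65.5,20),RT)
p,d=cams.snapshot("side"); L=(pts("side",d)-C)@R
k=(abs(L[...,0]+44)<35)&(abs(L[...,1]+65)<45)&(L[...,2]>29)&(L[...,2]<110)
q=L[k]; q=q[np.argsort(q[:,2])]; print(q[:10].round(0).tolist()); k=q[:,2]<q[0,2]+15; print("centre",q[k].mean(0).round(1))
cv2.imwrite("pics/st.png",cv2.resize(p[110:240,220:330,::-1],None,fx=4,fy=4,interpolation=cv2.INTER_CUBIC))
E
```

```text
t 17.4 local now [-43.3 -66.   40.4] shift tool mm [ 0.6  0.7 20.4]
turn deg (tool) [-0.000e+00 -5.000e-02 -7.327e+01]
F tool [ 0.3  0.3 -0.5] M tool [-0.051  0.161  0.05 ] gap 0.2 q [-0.2   0.57  1.36 -0.19  1.6   0.84]
[[-43.0, -68.0, 65.0], [-38.0, -69.0, 68.0], [-45.0, -70.0, 68.0], [-35.0, -67.0, 69.0], [-48.0, -74.0, 69.0], [-34.0, -65.0, 70.0], [-50.0, -71.0, 71.0], [-50.0, -77.0, 72.0], [-46.0, -75.0, 73.0], [-39.0, -77.0, 75.0]]
centre [-42.5 -73.2  74.3]
```

View pics/st.png

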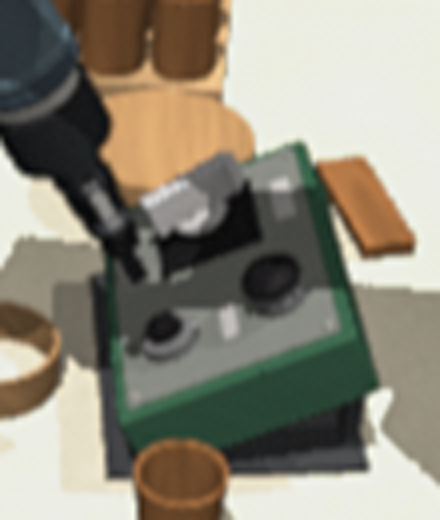

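The shut fingertip is at (150,280), about 65 mm off the face and above the start button at (165,327), clear of the mushroom button at (272,280). I'll descend.

>>> arm_command([
  [[0.0005,0.0005,0.01],[0,0,0]],
  [[0,0,0.01],[0,0,0]],
  [[0,0,0.006],[0,0,0]],
  [[0,0,0.003],[0,0,0]],
  [[0,0,0.002],[0,0,0]],
  [[0,0,0.002],[0,0,0]],
  [[0,0,0],[0,0,0]],
])

```text
time: 18.15
eef_pos: [508.6, -70.9, 91.3]
orientation: [-2.943, -0.848, 0.676]
contact_force: [0.4, -0.1, -0.1]
finger_gap: 0.0
finger_force: 0.0
```

>>> arm_command([
  [[0,0,0.002],[0,0,0]],
  [[0,0,0.002],[0,0,0]],
  [[0,0,0],[0,0,0]],
])

```text
time: 18.45
eef_pos: [506.8, -71.3, 87.5]
orientation: [-2.943, -0.848, 0.677]
contact_force: [0.0, -0.8, -0.5]
finger_gap: -0.2
finger_force: 0.0
```

```bash
python3 s.py
```

```text
t 18.45 local now [-44.2 -65.5   3.6] shift tool mm [-77.  102.7 -22.5]
turn deg (tool) [ 7.000e-02 -6.000e-02 -7.326e+01]
F tool [-0.2  0.7  0.5] M tool [-0.068  0.124 -0.043] gap -0.2 q [-0.21  0.58  1.43 -0.2   1.52  0.85]
```

No contact yet, so I'll continue in small steps.

>>> arm_command([
  [[0,0,0.002],[0,0,0]],
  [[0,0,0.002],[0,0,0]],
  [[0,0,0],[0,0,0]],
])

```text
time: 18.75
eef_pos: [505.1, -71.7, 83.8]
orientation: [-2.943, -0.848, 0.677]
contact_force: [0.1, 0.2, 0.7]
finger_gap: -0.1
finger_force: 0.0
```

>>> arm_command([
  [[0,0,0.002],[0,0,0]],
  [[0,0,0.001],[0,0,0]],
  [[0,0,0],[0,0,0]],
])

```text
time: 19.05
eef_pos: [504.1, -72.1, 81.2]
orientation: [-2.943, -0.848, 0.676]
contact_force: [-1.1, -0.6, 0.4]
finger_gap: 0.3
finger_force: 0.0
```

```bash
python3 s.py
```

```text
t 19.05 local now [-44.3 -65.5  -3.3] shift tool mm [-77.1 102.6 -29.4]
turn deg (tool) [ 8.000e-02 -6.000e-02 -7.326e+01]
F tool [-1.3 -0.1  0.1] M tool [-0.089  0.176 -0.004] gap 0.3 q [-0.21  0.58  1.45 -0.2   1.5   0.85]
```

>>> arm_command([
  [[0,0,0.002],[0,0,0]],
  [[0,0,0.001],[0,0,0]],
  [[0,0,0],[0,0,0]],
])

```text
time: 19.35
eef_pos: [503.1, -72.4, 78.8]
orientation: [-2.944, -0.848, 0.675]
contact_force: [0.6, 0.2, 2.3]
finger_gap: -0.2
finger_force: 1.4
```

>>> arm_command([
  [[0,0,0.002],[0,0,0]],
  [[0,0,0.001],[0,0,0]],
  [[0,0,0],[0,0,0]],
])

```text
time: 19.65
eef_pos: [501.9, -72.8, 76.0]
orientation: [-2.944, -0.848, 0.675]
contact_force: [1.2, 0.5, 4.3]
finger_gap: 0.3
finger_force: 2.3
```

```bash
python3 s.py
```

```text
t 19.65 local now [-44.4 -65.4  -9. ] shift tool mm [-77.1 102.6 -35.1]
turn deg (tool) [ 1.200e-01 -7.000e-02 -7.327e+01]
F tool [-0.6 -0.4 -4.5] M tool [0.107 0.117 0.01 ] gap 0.3 q [-0.22  0.58  1.46 -0.2   1.49  0.85]
```

>>> arm_command([
  [[0,0,0.001],[0,0,0]],
  [[0,0,0.001],[0,0,0]],
  [[0,0,0.001],[0,0,0]],
  [[0,0,0],[0,0,0]],
  [[0,0,0],[0,0,0]],
])

```text
time: 20.15
eef_pos: [501.7, -72.9, 75.3]
orientation: [-2.945, -0.848, 0.672]
contact_force: [2.5, 3.2, 16.2]
finger_gap: 0.1
finger_force: 7.9
```

```bash
python3 s.py
```

```text
t 20.15 local now [-44.5 -65.3  -9.7] shift tool mm [-77.1 102.5 -35.8]
turn deg (tool) [  0.26  -0.11 -73.3 ]
F tool [ -3.   -3.4 -16.1] M tool [ 0.623 -0.322 -0.009] gap 0.1 q [-0.22  0.58  1.46 -0.2   1.49  0.85]
```

The button bottomed out: 16 N against a hard stop. Now I'll release it and retract.

>>> arm_command([
  [[0,0,0],[0,0,0]],
  [[0,0,-0.003],[0,0,0]],
  [[0,0,-0.005],[0,0,0]],
  [[0,0,-0.01],[0,0,0]],
  [[0,0,-0.03],[0,0,0]],
  [[0,0,-0.04],[0,0,0]],
  [[0,0,-0.04],[0,0,0]],
  [[0,0,-0.02],[0,0,0]],
  [[0,0,0],[0,0,0]],
  [[0,0,0],[0,0,0]],
  [[0,0,0],[0,0,0]],
])

```text
time: 21.25
eef_pos: [559.3, -56.5, 205.7]
orientation: [-2.941, -0.847, 0.681]
contact_force: [0.3, 0.0, -0.7]
finger_gap: -0.0
finger_force: 0.0
```

```bash
python3 s.py; python3 - <<'E'
from h import *
p,d=cams.snapshot("side"); L=(pts("side",d)-C)@R
q=L[(abs(L[...,0])<45)&(abs(L[...,1]-55)<45)&(L[...,2]>30)&(L[...,2]<62)]
print("bar",len(q),q.mean(0).round(1),"top h",np.percentile(q[:,2],[50,80,90,97]).round(1))
q=L[(L[...,0]<-15)&(L[...,0]>-70)&(abs(L[...,1]+65)<30)&(L[...,2]>8)&(L[...,2]<32)]; print("start",len(q),q.mean(0).round(1),np.percentile(q[:,2],[80,95]).round(1))
z=np.load("side0.npz")["d"]; L=(pts("side",z)-C)@R
q=L[(L[...,0]<-15)&(L[...,0]>-70)&(abs(L[...,1]+65)<30)&(L[...,2]>8)&(L[...,2]<32)]; print("start before",len(q),q.mean(0).round(1),np.percentile(q[:,2],[80,95]).round(1))
E
```

```text
t 21.25 local now [-43.7 -65.8 133.8] shift tool mm [-76.6 103.3 107.7]
turn deg (tool) [-1.300e-01 -2.000e-02 -7.324e+01]
F tool [0.5 0.2 0.5] M tool [-0.047  0.214  0.021] gap -0.0 q [-0.18  0.58  1.13 -0.19  1.83  0.82]
bar 243 [ 2.  50.2 45.2] top h [45.9 54.1 55.5 56.5]
start 124 [-43.5 -72.1  16.9] [22.9 25.3]
start before 124 [-43.3 -72.1  16.8] [23.  24.8]
```

The handle is still sprung out, the start button has come back out, and the tool touches nothing, so I'm handing in.

```bash
python3 -c "
from station import env
print(env.finish_job())"
```

```text
the job is handed in; nothing more can be done
None
```

I turned the handle until its stop was just felt at about 75°, let it spring out in the on notch at about 73.6°, pressed start fully in and released it, and handed the job in at about 21 s; no verdict came back.

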